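Put the bench meter's battery pack on charge

ROBOT

A 7-joint arm with a two-finger parallel gripper is mounted at the origin on the work surface. World frame = base frame: x ahead of the robot, y to its left, z up, the work surface at z = 0. Lengths are in m, angles in rad, forces in N, time in s.
With the tool pointing down it reaches from about 0.4 to 0.85 m from the base axis. Payload 4.5 kg.
Tool frame: the origin (TCP) lies midway between the tips of the shut fingers; the grasp point (between the pads) lies 19 mm behind it; z points along the fingers, y is the line along which they close (so a half turn about z gives the same grasp; the last joint's range is limited). The gripper opens to 88 mm and grips with 3 to 60 N. Pads are 18 mm wide; open, the fingers measure 123 mm over their backs; the gripper's body (75 mm by 187 mm) begins 45 mm behind the grasp point.
Start: joints at [1.343, 0.689, -0.195, 1.565, 0.157, 0.902, -0.215], TCP at [0.162, -0.604, 0.239] pointing down, gripper open.
Joint ranges: [-3.01, 3.01], [-0.46, 2.08], [-1.47, 1.51], [0.13, 2.56], [-1, 4.14], [0.04, 2.09], [-2.66, 2.66]. Speed limits (rad/s): [2.57, 2.57, 3.14, 3.14, 3.14, 3.14, 3.14].

INTERFACE

Orientations are given as a unit quaternion [x, y, z, w].
In Python, from plant import r, eyes, finish_job gives the robot as it stands. The module is installed in compiled form; this text tells all that it offers.
- The arm moves only by the tool move_arm, never from a script. Its argument "motion" is a list of rows, each a list of 7 numbers: the shift along the tool's x, y, z in mm, then the turn, a rotation vector about the tool's x, y, z in degrees, then the closure, from 0 (fully open) to 1 (shut). A call has 1 to 5 rows; each row is the pose to reach, as a shift and turn from the pose commanded when the call began, along the tool's axes at that moment; what a row does not reach only later rows make up. A row lasts 1/8 s, in which the tool goes at most 62.5 mm and 10.7 degrees, less where a joint would pass 70% of its speed; a pose out of reach is approached as far as the arm can. A call with a gripper value outside its range is refused whole. The fingers move at their own pace and stop on an object; "newtons" is the grip in N (left out, the last holds). Time passes only in rows, so rows that repeat a pose let the fingers close. It gives the time, the measured TCP pose, the force, the opening and the grip force at its end, in the units of the state.
- r.get_state(): the state, without advancing time (a new reading comes with each control period).
- eyes.snapshot(name): name is "scene" or "top" or "wrist"; returns a dict with "frame" (480x640x3 uint8, red, green, blue), "z_map" (480x640 float32, m along the optical axis (not along the pixel's ray), 0 where there is no reading), "intrinsics" (3x3 intrinsics, pixels), "world_to_cam" (4x4, takes a point from world to camera coordinates). Camera axes: x right, y down, z forward; pixel columns grow to the right and rows downward; lengths in m; the calibration is good to about 2 mm. A picture is of the moment at which its call begins.
- finish_job(): hands the job in; it is judged then, once.
The state is a dict: "clock": time; "q": joint angles; "qd": joint speeds; "joint_torque": joint torques, N m; "tool_pos": TCP position; "eef_rot": TCP orientation; "contact_force": force on the tool from outside, world axes, zero at the start; "moment": the same for the moment, N m; "opening": opening from 0.0 (shut) to 1.0 (fully open); "finger_force": force on a finger pad.
Only numpy, scipy, OpenCV 4.12 (cv2) and the standard library are available. Lean on these libraries where they do the work, as an engineer would, in place of code of your own. Each camera call takes 0.05 s, during which the arm holds its last target. There are 200 camera calls.

TASK

The bench meter's battery has to go on charge. Slide the meter's battery cover fully open, pinch the pack's two side release buttons together to free it, lift it out and set it down (do not drop it) fully home in the empty charging dock; then slide the cover fully shut again. Leave the other battery pack, the beaker, the dish and the bottle where they are.

Things in the scene. Friction and masses are not known exactly. Their poses are not given: they have to be found in the camera images.
- meter: Bench meter, fixed: dark grey housing 275 mm long (x -70 to +205), 180 wide (y), deck 95 high, with a console block 135 high at its far end (x from +175). Origin on the table under the centre of its battery well; x points from the well to the console, z up.
- well (a point): Centre of the battery well's floor, 20 mm above the table, axes as the meter's. The well is 110 mm (x) by 150 (y), 75 deep, open upward when the cover is open. The pack stands in its centre, aligned, between guides up to 27 mm above the floor; each button has 43 mm free to the side wall. Two fixed catch bars (y +-26 to 40, tops 16 mm above the floor) hold the pack's latch tabs until both buttons are pressed.
- cover (a joint): Flat sliding cover of the well, a plate 118 x 162 x 5 mm, top 101 mm above the table. 0 = shut (centred on the well), grows as it slides along the meter's +x to its stop at 0.112 m = fully open (well clear). Starts at 0 to 0.02. Friction about 2 N; it stays where it is left.
- cover_grip (a point): Centre of the top of the cover's grip ridge: a bar 50 mm long (meter's x), 22 mm wide (meter's y), standing 34 mm above the cover plate; this point is 135 mm above the table and moves with the cover. Its axes are the meter's.
- pack: The battery pack to charge, at first latched upright in the meter's well: black block 90 mm long (x), 46 wide (y), 64 high, about 0.35 kg. Origin at the centre of its underside, z up. Steel latch tabs near the foot on the +y and -y sides move with its buttons (8.5 mm beyond the body free, 1.5 pressed).
- pack_buttons (a point): Midpoint between the pack's two release buttons, 48 mm above its underside, moves with the pack. The grey ribbed buttons are on the +y and -y long sides, each 34 mm long (x), 24 high, outer faces 64 mm apart free, 50 mm fully pressed. The pack can be carried by its pressed buttons.
- button_left (a joint): Travel of the +y release button of the pack, 0 = free, 0.007 m = fully pressed (inward); springs back. About 2 N to start, 6 N fully pressed. The tab clears the catch bar from about 0.005 m on. Both must be pressed together to lift the pack.
- button_right (a joint): The same for the -y release button.
- dock_empty: The empty charging dock, fixed: grey base 140 mm (x) by 100 (y) by 20 high; black guides rise 26 mm above its floor, flared at the top, with 4 mm play round the pack's foot. Origin on the table under its centre, z up. The pack stands upright on its floor (20 mm above the table), long axis along the dock's x, either way round; there are no catches here.
- dock_full: An identical charging dock, fixed, in which the other battery pack already stands. Origin on the table under its centre.
- spare: The other, identical battery pack, standing in the full dock: a loose 90 x 46 x 64 mm block, origin at the centre of its underside. Not to be disturbed.
- beaker: Glass beaker, 72 mm across, 90 high, origin under its centre. Bystander.
- dish: White ceramic dish, 100 mm across, 45 high, origin under its centre. Bystander.
- wash_bottle: White plastic bottle, 60 mm across, 150 high, origin under its centre. Bystander.
Not all that is in view belongs to the job. What is shaped like the dock_empty but red or yellow is not meant.

How it is judged:
On the way, in this order (a step that is already met when the one before it is completed fails the run):
1. the battery cover is slid fully open (within 12 mm of its stop) (value of joint cover above 0.1 m), for 0.1 s.
2. both release buttons are pressed together (5 mm or more each) while the pack still stands in the well (value of joint each of button_left, button_right above 0.005 m and z of pack in the frame of meter below 0.026 m and horizontal distance between pack and meter below 0.012 m), for 0.1 s.
3. the pack is lifted clear of the meter (z of pack in the frame of meter above 0.1 m), for 0.05 s.
4. the pack stands home in the empty dock, buttons released (horizontal distance between pack and dock_empty below 0.008 m and z of pack in the frame of dock_empty below 0.024 m and angle between pack's own z axis and vertical below 0.06 rad and angle between the x axis of pack and the x axis of dock_empty, either way round below 0.2 rad and value of joint each of button_left, button_right below 0.002 m and linear speed of pack below 0.02 m/s), for 0.2 s.
At the end, for the whole second after the job is handed in: The pack stands at rest in the formerly empty dock: within 8 mm of its centre, on its floor (within 4 mm), upright (0.06 rad), its long axis along the dock's (0.2 rad, either way round), both buttons sprung out (under 2 mm), and the meter's cover is shut to within 8 mm (all of step 4 and value of joint cover below 0.008 m and angular speed of pack below 0.1 rad/s); the robot touches nothing.
It fails at once if the pack is dropped: it moves faster than 0.5 m/s (a fall of over 12 mm) with no finger on it (linear speed of pack above 0.5 m/s and contact force between the fingers and pack below 0.05 N).
It fails at once if the other pack is moved more than 15 mm (distance of spare from where it was at the start of the episode above 0.015 m).
It fails at once if the beaker is moved more than 30 mm (distance of beaker from where it was at the start of the episode above 0.03 m).
It fails at once if the dish is moved more than 30 mm (distance of dish from where it was at the start of the episode above 0.03 m).
It fails at once if the bottle is moved more than 30 mm (distance of wash_bottle from where it was at the start of the episode above 0.03 m).
It also fails if it takes over 61 s, if anything falls off the work surface, if the arm or the gripper's body presses on something with over 40 N, if the wrist force passes 120 N, or if a joint passes its speed limit or range.

## Working session

There is one attempt and no reset: what is moved stays moved. The work goes in short steps, Python scripts to look and compute and a tool call to move; the robot and the scene stay as the last step left them, time stands still between calls to the robot, and variables do not carry over. Pictures are saved under pics/ and viewed, at most 10 in all, crops included, and the job is handed in when it is done.

Besides the shell and the picture viewer there is one more tool, called as name([rows], argument=value, ...), one row to a line, values as JSON. move_arm: Moves the arm, as the interface text tells. Its arguments: {"type":"object","properties":{"motion":{"type":"array","items":{"type":"array","items":{"type":"number"}}},"newtons":{"type":"number"}},"required":["motion"]}

```bash
mkdir -p pics
cat > h.py <<'E'
import numpy as np,cv2
from scipy.spatial.transform import Rotation as R
from plant import r,eyes,finish_job
def snap(n,f):
    s=eyes.snapshot(n); cv2.imwrite('pics/'+f,s['frame'][:,:,::-1]); np.savez('pics/'+f[:-4],**s); return s
def cloud(s):
    K=s['intrinsics'];T=np.linalg.inv(s['world_to_cam']);z=s['z_map'].astype(float)
    v,u=np.mgrid[:480,:640]
    c=np.stack([(u-K[0,2])/K[0,0]*z,(v-K[1,2])/K[1,1]*z,z],-1)
    P=c@T[:3,:3].T+T[:3,3]; P[z==0]=np.nan; return P
def load(f): return dict(np.load('pics/'+f+'.npz'))
E
python3 - <<'E'
from h import *
snap('top','top1.png');snap('scene','scene1.png')
s=r.get_state();print(s['clock'],s['tool_pos'],s['eef_rot'],s['opening'],R.from_quat(s['eef_rot']).as_matrix().round(3))
E
```

```text
0.1 [ 0.16157463 -0.60319584  0.23802012] [ 9.91439081e-01  1.30567679e-01 -1.79415434e-04 -7.72382589e-04] 1.002206028693971 [[ 0.966  0.259 -0.001]
 [ 0.259 -0.966  0.001]
 [-0.    -0.002 -1.   ]]
```

View pics/top1.png

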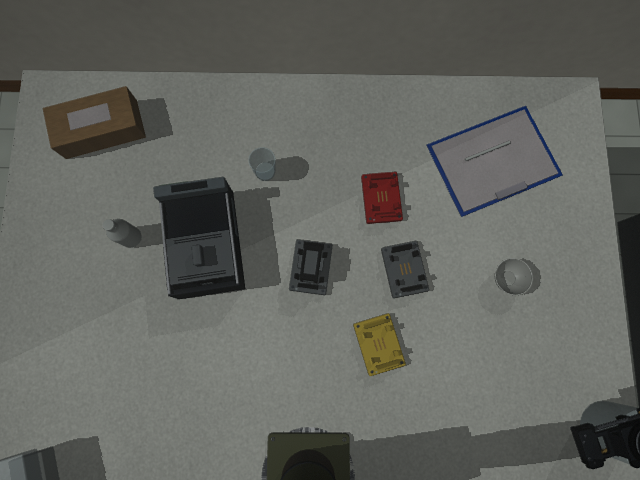

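View pics/scene1.png

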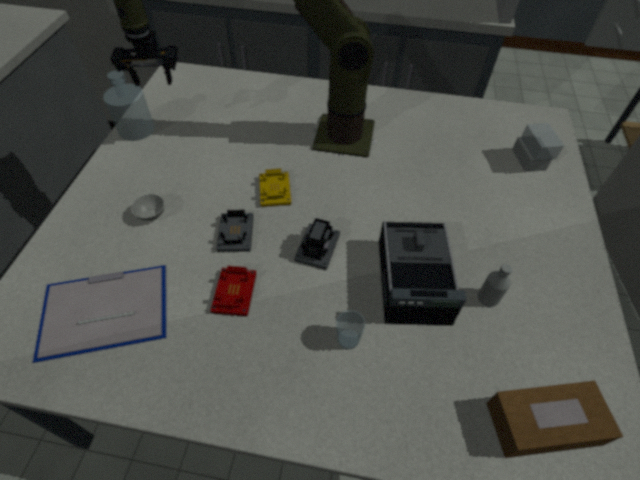

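The top view shows the meter at about (200,245) with its console up-image (+x) and the grip ridge at (203,255). The full dock is at (312,266) and the empty grey dock at (406,268). Next I measure these from depth.

Run:
```python
from h import *
s=load('top1');P=cloud(s);f=s['frame']
def rect(n,box,z0,z1):
    u0,v0,u1,v1=box;Q=P[v0:v1,u0:u1].reshape(-1,3);Q=Q[(Q[:,2]>z0)&(Q[:,2]<z1)]
    if len(Q)<5: print(n,'none');return
    (c,sz,a)=cv2.minAreaRect((Q[:,:2]*1000).astype(np.float32));print(n,len(Q),'c',np.round(c,1),'size',np.round(sz,1),'ang',round(a,2),'z',np.median(Q[:,2]).round(4))
mb=(145,170,255,310)
rect('housing',mb,.085,.2);rect('cover+deck',mb,.0985,.107);rect('ridge',(180,235,225,275),.12,.15);rect('console',mb,.125,.2)
rect('full dock',(285,230,340,300),.012,.2);rect('spare',(285,230,340,300),.07,.2)
rect('empty',(375,232,432,302),.012,.2);rect('empty base',(375,232,432,302),.012,.026);rect('empty guides',(375,232,432,302),.035,.2)
for u,v in [(200,250),(180,250),(225,280),(203,210),(203,245),(406,268),(390,250),(312,262),(316,280)]: print((u,v),P[v,u].round(4))
for n,b in dict(bottle=(100,210,145,250),beaker=(245,145,278,185),dish=(490,255,540,300)).items(): rect(n,b,.02,.3)
```

```text
housing 7763 c [603.6 253.3] size [295.9 253.3] ang 9.24 z 0.1014
cover+deck 3786 c [580.8 286. ] size [259.5 180. ] ang 9.38 z 0.1024
ridge 211 c [536.5 279. ] size [50.  23.2] ang 8.77 z 0.136
console 1113 c [618.4 295.7] size [217.  180.3] ang 7.3 z 0.1367
full dock 1929 c [527.3   1.8] size [100.1 140.8] ang 82.78 z 0.0404
spare 736 c [528.3   1.5] size [65.  90.8] ang 83.35 z 0.0853
empty 1937 c [ 540.9 -245.1] size [177.3 106.2] ang 12.91 z 0.0218
empty base 1572 c [ 540.9 -245.1] size [177.3 106.2] ang 12.91 z 0.0211
empty guides 278 c [ 523.4 -251.2] size [121.7  78.8] ang 12.25 z 0.043
(200, 250) [0.5468 0.2704 0.1366]
(180, 250) [0.5522 0.3282 0.104 ]
(225, 280) [0.4869 0.2267 0.0263]
(203, 210) [0.658  0.2779 0.0978]
(203, 245) [0.5662 0.2723 0.1005]
(406, 268) [ 0.5237 -0.2535  0.0244]
(390, 250) [ 0.5717 -0.2114  0.0267]
(312, 262) [ 0.528  -0.0026  0.085 ]
(316, 280) [ 0.4821 -0.0132  0.085 ]
bottle 735 c [602.6 488.5] size [52.5 59.8] ang 60.61 z 0.101
beaker 543 c [797.9 133.7] size [69.4 70.5] ang 58.46 z 0.0648
dish 564 c [ 501.8 -530.6] size [97.5 97. ] ang 62.52 z 0.0349
```

The meter's heading is about +9.2° and its ridge is at (0.537, 0.279). The empty dock is at about (0.523, -0.251) with heading about 12.5°. I'll set out now.

move_arm([
  [270, -100, -30, 0, 0, 6, 0],
  [270, -100, -30, 0, 0, 6, 0],
  [270, -100, -30, 0, 0, 6, 0],
  [270, -100, -30, 0, 0, 6, 0],
  [270, -100, -30, 0, 0, 6, 0],
])

```text
clock: 0.72
tool_pos: [0.3998, -0.4343, 0.2688]
eef_rot: [0.997, 0.08, 0.001, -0.001]
contact_force: [-0.4, 0.7, 0.3]
opening: 0.995
finger_force: 0.0
```

```bash
cat >> h.py <<'E'
def go(x,y,z,yaw):
    s=r.get_state();M=R.from_quat(s['eef_rot']);p=np.array(s['tool_pos'])
    a=np.radians(yaw);t=R.from_matrix(np.array([[np.cos(a),np.sin(a),0],[np.sin(a),-np.cos(a),0],[0,0,-1]]))
    print('clock',round(s['clock'],2),'pos',p.round(4),'f',np.round(s['contact_force'],1),'shift',(M.inv().apply(np.array([x,y,z])-p)*1000).round(1),'turn',np.degrees((M.inv()*t).as_rotvec()).round(2))
E
python3 -c "
from h import *
go(.536,.279,.25,9.2)"
```

```text
clock 0.72 pos [ 0.3998 -0.4343  0.2688] f [-0.4  0.7  0.3] shift [ 248.9 -682.2   19.9] turn [-0.06 -0.08  0.03]
```

move_arm([
  [60, 0, 0, 0, 0, 0, 0],
  [100, -60, 0, 0, 0, 0, 0],
  [120, -120, 0, 0, 0, 0, 0],
  [140, -180, 0, 0, 0, 0, 0],
  [150, -240, 0, 0, 0, 0, 0],
])

```text
clock: 1.35
tool_pos: [0.5075, -0.1834, 0.2684]
eef_rot: [0.997, 0.079, 0.0, -0.0]
contact_force: [1.0, 0.1, 0.2]
opening: 1.004
finger_force: 0.0
```

move_arm([
  [100, -310, 0, 0, 0, 0, 0],
  [100, -310, 0, 0, 0, 0, 0],
  [100, -310, 0, 0, 0, 0, 0],
  [100, -310, 0, 0, 0, 0, 0],
  [100, -310, 0, 0, 0, 0, 0],
])

```text
clock: 1.98
tool_pos: [0.5551, 0.1249, 0.2684]
eef_rot: [0.997, 0.078, -0.0, 0.0]
contact_force: [1.0, -0.0, -0.1]
opening: 1.001
finger_force: 0.0
```

```bash
python3 -c "
from h import *
go(.536,.279,.25,9.2)"
```

```text
clock 1.98 pos [0.5551 0.1249 0.2684] f [ 1.  -0.  -0.1] shift [   5.3 -155.2   18.4] turn [ 0.02  0.03 -0.2 ]
```

move_arm([
  [6, -156, 20, 0, 0, 0, 0],
  [6, -156, 20, 0, 0, 0, 0],
  [6, -156, 20, 0, 0, 0, 0],
  [6, -156, 40, 0, 0, 0, 0],
  [6, -156, 40, 0, 0, 0, 0],
])

```text
clock: 2.6
tool_pos: [0.5354, 0.2776, 0.227]
eef_rot: [0.997, 0.079, -0.002, 0.001]
contact_force: [0.7, -0.1, 0.5]
opening: 0.999
finger_force: 0.0
```

Run:
```python
from h import *
s=snap('wrist','w1.png');P=cloud(s).reshape(-1,3)
for a,b in [(.128,.145),(.095,.106)]:
    Q=P[(P[:,2]>a)&(P[:,2]<b)&(abs(P[:,0]-.54)<.08)&(abs(P[:,1]-.28)<.08)] if a>.12 else P[(P[:,2]>a)&(P[:,2]<b)]
    print(len(Q),cv2.minAreaRect((Q[:,:2]*1000).astype(np.float32)) if len(Q)>4 else '')
go(.536,.279,.11,9.2)
```

```text
1913 ((536.0938110351562, 275.6518249511719), (48.906314849853516, 21.898454666137695), 9.889244079589844)
40049 ((562.7896728515625, 344.99163818359375), (244.1028289794922, 307.1882629394531), 9.863482475280762)
clock 2.65 pos [0.5364 0.2773 0.2281] f [ 1.1 -0.2  0.7] shift [ 1.000e-01 -1.900e+00  1.181e+02] turn [ 0.08  0.11 -0.22]
```

View pics/w1.png

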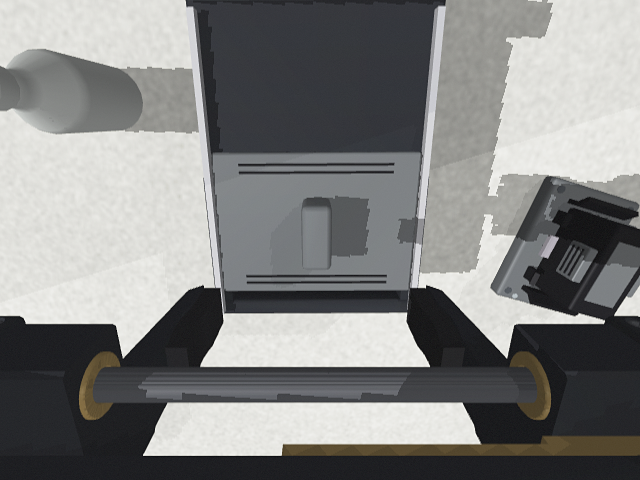

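The wrist view shows the ridge at (316,233), centred between the open fingers at (0.536, 0.277). I'll descend, grip it and slide the cover open.

move_arm([
  [0, 0, 60, 0, 0, 0, 0],
  [0, 0, 105, 0, 0, 0, 0],
  [0, 0, 116, 0, 0, 0, 0.3],
  [0, 0, 116, 0, 0, 0, 1],
  [0, 0, 116, 0, 0, 0, 1],
], newtons=15)

```text
clock: 3.28
tool_pos: [0.5383, 0.2786, 0.1148]
eef_rot: [0.997, 0.078, 0.002, -0.001]
contact_force: [-0.3, 0.4, 0.5]
opening: 0.678
finger_force: 0.0
```

move_arm([
  [0, 0, 0, 0, 0, 0, 1],
  [0, 0, 0, 0, 0, 0, 1],
  [0, 0, 0, 0, 0, 0, 1],
])

```text
clock: 3.65
tool_pos: [0.5369, 0.2781, 0.1131]
eef_rot: [0.997, 0.078, 0.0, -0.0]
contact_force: [0.0, -0.3, -0.9]
opening: 0.342
finger_force: 0.0
```

move_arm([
  [0, 0, 0, 0, 0, 0, 1],
  [0, 0, 0, 0, 0, 0, 1],
  [20, 0, 0, 0, 0, 0, 1],
  [45, 0, 0, 0, 0, 0, 1],
  [70, 0, 0, 0, 0, 0, 1],
])

```text
clock: 4.28
tool_pos: [0.6059, 0.2877, 0.1129]
eef_rot: [0.997, 0.078, -0.001, 0.001]
contact_force: [-2.3, -2.4, 5.0]
opening: 0.252
finger_force: 15.0
```

Run:
```python
from h import *
go(.536,.2773,.112,9.5)
```

```text
clock 4.28 pos [0.6059 0.2877 0.1129] f [-2.3 -2.4  5. ] shift [-70.7  -0.7   1. ] turn [ 0.12  0.12 -0.52]
```

move_arm([
  [20, 0, 0, 0, 0, 0, 1],
  [27, 0, 0, 0, 0, 0, 1],
  [32, 0, 0, 0, 0, 0, 1],
  [32, 0, 0, 0, 0, 0, 1],
])

```text
clock: 4.78
tool_pos: [0.6328, 0.292, 0.1126]
eef_rot: [0.997, 0.079, -0.005, 0.002]
contact_force: [-10.1, -6.9, 12.3]
opening: 0.25
finger_force: 15.0
```

move_arm([
  [4, 0, 0, 0, 0, 0, 1],
  [8, 0, 0, 0, 0, 0, 1],
  [8, 0, 0, 0, 0, 0, 1],
])

```text
clock: 5.15
tool_pos: [0.6364, 0.2926, 0.1113]
eef_rot: [0.997, 0.079, -0.01, 0.003]
contact_force: [-17.4, -7.3, 13.6]
opening: 0.245
finger_force: 15.0
```

move_arm([
  [2, 0, 0, 0, 0, 0, 1],
  [-4, 0, 0, 0, 0, 0, 0],
  [-4, 0, 0, 0, 0, 0, 0],
  [-4, 0, -30, 0, 0, 0, 0],
  [-4, 0, -90, 0, 0, 0, 0],
])

```text
clock: 5.78
tool_pos: [0.6401, 0.2945, 0.2009]
eef_rot: [0.997, 0.079, -0.002, 0.001]
contact_force: [0.9, 0.0, 1.0]
opening: 0.679
finger_force: 0.0
```

move_arm([
  [-60, 0, -60, 0, 0, 0, 0],
  [-110, 0, -60, 0, 0, 0, 0],
  [-150, 0, -60, 0, 0, 0, 0],
  [-150, 0, -60, 0, 0, 0, 0],
])

```text
clock: 6.28
tool_pos: [0.4901, 0.2716, 0.2634]
eef_rot: [0.997, 0.08, -0.001, -0.0]
contact_force: [0.5, 0.1, 0.2]
opening: 0.999
finger_force: 0.0
```

Run:
```python
from h import *
s=snap('wrist','w2.png');Pc=cloud(s);P=Pc.reshape(-1,3)
go(.536,.2773,.112,9.5)
def rect(z0,z1,c,rad):
    Q=P[(P[:,2]>z0)&(P[:,2]<z1)&(np.hypot(P[:,0]-c[0],P[:,1]-c[1])<rad)]
    if len(Q)>4:print(z0,len(Q),cv2.minAreaRect((Q[:,:2]*1000).astype(np.float32)))
rect(.078,.09,(.53,.277),.07)
rect(.128,.15,(.635,.293),.06)
T=Pc
```

```text
clock 6.33 pos [0.4928 0.2719 0.2634] f [ 0.6 -0.3  0.8] shift [ 43.3   1.7 151.5] turn [-0.05 -0.08 -0.4 ]
0.078 5442 ((513.9027709960938, 271.8035888671875), (99.18264770507812, 63.93465805053711), 9.229813575744629)
0.128 2191 ((627.3824462890625, 290.61175537109375), (43.76199722290039, 21.735595703125), 8.632906913757324)
```

View pics/w2.png

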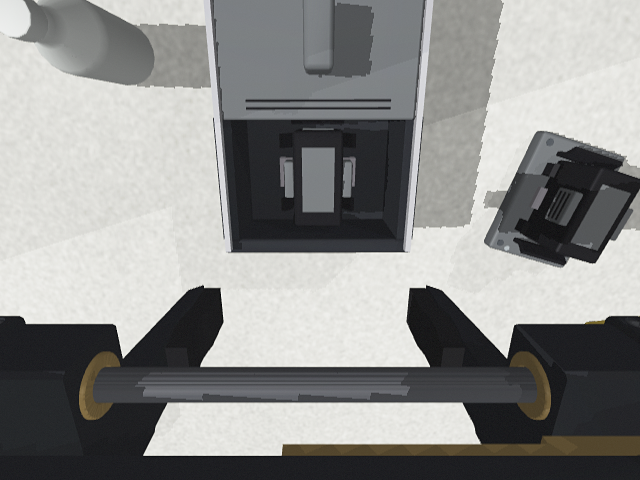

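The cover is open at the top of the view and the pack stands in the well, its top at u 293–341, v 130–225, with the buttons at (287,177) and (348,177). I'll get exact positions from depth.

Run:
```python
from h import *
s=load('w2');P=cloud(s)
h=np.radians(9.3);ax=np.array([np.cos(h),np.sin(h)]);ay=np.array([-ax[1],ax[0]])
def xy(p): return np.array([p[:2]@ax,p[:2]@ay,p[2]]).round(4)
for n,uv in dict(lab=(317,180),packfar=(317,135),packnear=(317,221),packL=(297,200),packR=(338,200),bl=(287,177),br=(348,177),ridge_near=(318,60),coveredge=(318,112),wellnear=(318,246),far2=(317,127)).items(): print(n,uv,P[uv[1],uv[0]].round(4),xy(P[uv[1],uv[0]]))
Q=P.reshape(-1,3);L=np.c_[Q[:,:2]@ax,Q[:,:2]@ay,Q[:,2]]
c=np.array([.514,.272]);cm=np.array([c@ax,c@ay])
m=L[(abs(L[:,0]-cm[0])<.07)&(abs(L[:,1]-cm[1])<.045)&(L[:,2]>.081)&(L[:,2]<.09)]
print('pack top hist x',np.percentile(m[:,0],[0,.5,1,5,95,99,99.5,100]).round(4),'y',np.percentile(m[:,1],[0,1,5,50,95,99,100]).round(4),np.median(m[:,2]))
m=L[(L[:,2]>.13)&(abs(L[:,1]-cm[1])<.03)];print('ridge x',m[:,0].min(),m[:,0].max(),'y',m[:,1].min(),m[:,1].max())
m=L[(L[:,2]>.098)&(L[:,2]<.106)&(abs(L[:,1]-cm[1])<.06)];print('cover near edge',np.percentile(m[:,0],[0,.2,1]))
m=L[(L[:,2]>.09)&(L[:,2]<.1)&(abs(L[:,1]-cm[1])<.06)&(L[:,0]<cm[0])];print('front wall',m[:,0].min(),m[:,0].max())
```

```text
lab (317, 180) [0.5198 0.2735 0.0855] [0.5572 0.1859 0.0855]
packfar (317, 135) [0.5593 0.28   0.0832] [0.5972 0.1859 0.0832]
packnear (317, 221) [0.4803 0.267  0.0837] [0.5171 0.1858 0.0837]
packL (297, 200) [0.4973 0.2892 0.082 ] [0.5375 0.205  0.082 ]
packR (338, 200) [0.504  0.2506 0.0838] [0.5379 0.1659 0.0838]
bl (287, 177) [0.517  0.3017 0.079 ] [0.559  0.2142 0.079 ]
br (348, 177) [0.5265 0.245  0.0806] [0.5592 0.1567 0.0806]
ridge_near (318, 60) [0.6117 0.2883 0.1351] [0.6503 0.1856 0.1351]
coveredge (318, 112) [0.5783 0.2824 0.1004] [0.6163 0.1852 0.1004]
wellnear (318, 246) [0.459  0.2626 0.095 ] [0.4954 0.1849 0.095 ]
far2 (317, 127) [0.565  0.2805 0.0191] [0.6029 0.1855 0.0191]
pack top hist x [0.5015 0.5019 0.502  0.5025 0.5964 0.5998 0.6006 0.6007] y [0.1407 0.1561 0.1643 0.185  0.2061 0.2142 0.2303] 0.0836692339052939
ridge x 0.5427562779418055 0.6878579480732729 y 0.15536081518265654 0.21535642612110945
cover near edge [0.61071711 0.61074872 0.61152629]
front wall 0.48820289217951557 0.5027996021552622
```

The cover is fully open (about 0.112). The pack is at (0.5194, 0.273) with heading 9.3°.

Run:
```python
from h import *
go(.5194,.273,.052,9.3)
```

```text
clock 6.33 pos [0.4928 0.2719 0.2634] f [ 0.6 -0.3  0.8] shift [ 26.1   3.3 211.5] turn [-0.05 -0.08 -0.2 ]
```

move_arm([
  [25, 3, 50, 0, 0, 0, 0],
  [25, 3, 100, 0, 0, 0, 0],
  [25, 3, 130, 0, 0, 0, 0],
  [25, 3, 130, 0, 0, 0, 0],
  [25, 3, 130, 0, 0, 0, 0],
])

```text
clock: 6.95
tool_pos: [0.5202, 0.2729, 0.1336]
eef_rot: [0.997, 0.078, 0.001, -0.001]
contact_force: [-0.4, -0.5, -0.3]
opening: 1.002
finger_force: 0.0
```

Run:
```python
from h import *
go(.5194,.273,.052,9.3)
```

```text
clock 6.95 pos [0.5202 0.2729 0.1336] f [-0.4 -0.5 -0.3] shift [-1.  -0.2 81.6] turn [-0.06 -0.16 -0.33]
```

move_arm([
  [-1, 0, 40, 0, 0, 0, 0],
  [-1, 0, 70, 0, 0, 0, 0],
  [-1, 0, 81, 0, 0, 0, 0],
  [-1, 0, 81, 0, 0, 0, 0.2],
  [-1, 0, 81, 0, 0, 0, 0.5],
], newtons=25)

```text
clock: 7.58
tool_pos: [0.5186, 0.2726, 0.0532]
eef_rot: [0.997, 0.078, 0.001, -0.001]
contact_force: [0.1, 0.7, -0.4]
opening: 0.794
finger_force: 0.0
```

move_arm([
  [0, 0, 0, 0, 0, 0, 1],
  [0, 0, 0, 0, 0, 0, 1],
  [0, 0, 0, 0, 0, 0, 1],
  [0, 0, 0, 0, 0, 0, 1],
  [0, 0, 0, 0, 0, 0, 1],
])

```text
clock: 8.2
tool_pos: [0.5184, 0.2731, 0.0536]
eef_rot: [0.997, 0.079, 0.001, -0.001]
contact_force: [-1.3, 0.8, 10.5]
opening: 0.546
finger_force: 25.0
```

Run:
```python
from h import *
go(.5194,.273,.052,9.3)
```

```text
clock 8.2 pos [0.5184 0.2731 0.0536] f [-1.3  0.8 10.5] shift [0.9 0.3 1.6] turn [-0.1  -0.17 -0.28]
```

move_arm([
  [0, 0, 0, 0, 0, 0, 1],
  [0, 0, -10, 0, 0, 0, 1],
  [0, 0, -20, 0, 0, 0, 1],
  [0, 0, -30, 0, 0, 0, 1],
  [0, 0, -40, 0, 0, 0, 1],
])

```text
clock: 8.82
tool_pos: [0.5174, 0.2717, 0.0923]
eef_rot: [0.997, 0.078, -0.0, 0.0]
contact_force: [0.2, -0.4, -3.0]
opening: 0.539
finger_force: 25.0
```

move_arm([
  [0, 0, -20, 0, 0, 0, 1],
  [0, 0, -50, 0, 0, 0, 1],
  [0, 0, -90, 0, 0, 0, 1],
  [0, 0, -120, 0, 0, 0, 1],
  [0, 0, -130, 0, 0, 0, 1],
])

```text
clock: 9.45
tool_pos: [0.5182, 0.2723, 0.2238]
eef_rot: [0.997, 0.078, 0.002, -0.001]
contact_force: [0.7, -0.9, -3.4]
opening: 0.538
finger_force: 25.0
```

Run:
```python
from h import *
go(.523,-.251,.22,12.5)
s=snap('wrist','w3.png')
```

```text
clock 9.45 pos [0.5182 0.2723 0.2238] f [ 0.7 -0.9 -3.4] shift [-77.1 517.6   2.9] turn [-0.06 -0.18 -3.51]
```

View pics/w3.png

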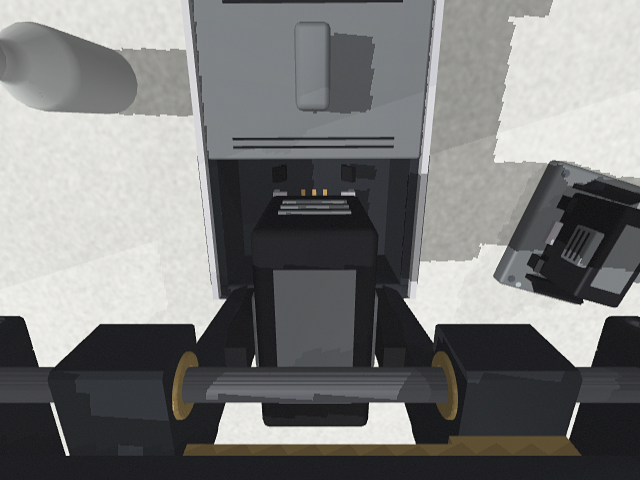

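The pack hangs level and centred at u≈317. I'll carry it towards the empty dock and stop short in x for a look.

move_arm([
  [0, 40, 0, 0, 0, 0, 1],
  [-20, 90, 0, 0, 0, 0, 1],
  [-40, 145, 0, 0, 0, 0, 1],
  [-60, 200, 0, 0, 0, -2, 1],
  [-80, 255, 0, 0, 0, -3, 1],
])

```text
clock: 10.12
tool_pos: [0.477, 0.0057, 0.2207]
eef_rot: [0.994, 0.105, -0.001, 0.0]
contact_force: [1.2, -1.3, -1.8]
opening: 0.537
finger_force: 25.0
```

move_arm([
  [-20, 50, 0, 0, 0, 0, 1],
  [-40, 100, 0, 0, 0, 0, 1],
  [-50, 150, 0, 0, 0, 0, 1],
  [-60, 200, 0, 0, 0, 0, 1],
  [-65, 235, 0, 0, 0, 0, 1],
])

```text
clock: 10.75
tool_pos: [0.4621, -0.2384, 0.2205]
eef_rot: [0.995, 0.103, -0.001, -0.0]
contact_force: [0.6, 0.0, -2.5]
opening: 0.54
finger_force: 25.0
```

move_arm([
  [0, 0, 0, 0, 0, 0, 1],
  [0, 0, 0, 0, 0, 0, 1],
])

```text
clock: 11.0
tool_pos: [0.463, -0.2347, 0.2207]
eef_rot: [0.994, 0.105, -0.001, -0.001]
contact_force: [0.4, -0.4, -3.6]
opening: 0.538
finger_force: 25.0
```

Run:
```python
from h import *
go(.523,-.251,.22,12.5)
s=snap('wrist','w4.png')
```

```text
clock 11.0 pos [ 0.463  -0.2347  0.2207] f [ 0.4 -0.4 -3.6] shift [55.3 28.5  0.6] turn [-0.12  0.09 -0.46]
```

View pics/w4.png

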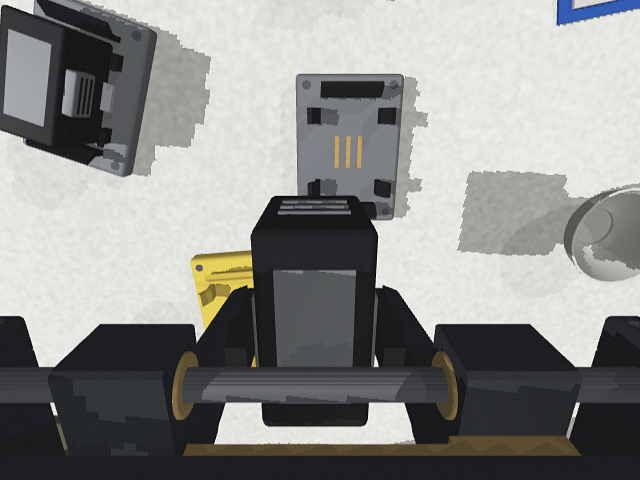

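The pack is level in the grip. The empty dock lies ahead, with base corners at (297,75) and (404,74) and contacts at (348,152). I'll measure it in the tool frame.

Run:
```python
from h import *
s=load('w4');P=cloud(s);st=r.get_state()
M=R.from_quat(st['eef_rot']).as_matrix();L=(P-np.array(st['tool_pos']))@M*1000
W=P[:,:,2]
D=(W>.012)&(W<.06);D[:, :270]=0;D[:,440:]=0;D[230:]=0
D=cv2.morphologyEx(D.astype(np.uint8),cv2.MORPH_OPEN,np.ones((3,3)))>0
# edges on base top, tool frame
rows=[v for v in range(95,185,6)]
B=(W>.014)&(W<.028)&D
for side in (0,1):
    pts=np.array([L[v,np.where(D[v])[0][[0,-1][side]]] for v in rows]);k=np.polyfit(pts[:,0],pts[:,1],1)
    print('side',side,'y at mean',pts.mean(0).round(1),'angle',np.degrees(np.arctan(k[0])).round(2), pts[[0,-1]].round(1))
pts=np.array([L[np.where(D[:,u])[0][0],u] for u in range(303,400,6)]);k=np.polyfit(pts[:,1],pts[:,0],1)
print('far edge',pts.mean(0).round(1),np.degrees(np.arctan(k[0])).round(2))
print('contact',L[152,348].round(1),P[152,348])
for u,v in [(322,88),(388,88),(315,115),(387,115),(315,187),(382,187)]: print((u,v),L[v,u].round(1))
K=(W>.18)&(W<.27);K[:180]=0;K[300:]=0;K[:,:245]=0;K[:,385:]=0
q=L[K];print('pack x max',np.percentile(q[:,0],[99,99.9]).round(1)); q=L[255:262,245:385].reshape(-1,3);q=q[(q[:,2]<0)];print('pack y',q[:,1].min(),q[:,1].max(),'top z',np.median(q[:,2]))
q=L[K&(L[:,:,2]<-20)];print('top xmax',q[:,0].max(),np.median(q[:,2]))
s2=load('w3')
```

```text
side 0 y at mean [ 66.2 -16.3 204.3] angle 0.0 [[104.3 -16.2 203.4]
 [ 26.1 -16.6 204.7]]
side 1 y at mean [ 66.2  82.2 203.2] angle -0.1 [[104.3  82.4 203.7]
 [ 26.1  82.8 204.3]]
far edge [122.1  34.4 203.7] -0.07
contact [ 52.8  33.5 201.3] [ 0.52163328 -0.25556589  0.01962436]
(322, 88) [108.3   7.5 179.1]
(388, 88) [110.   68.4 200.6]
(315, 115) [ 86.4   1.4 181.3]
(387, 115) [ 86.4  64.7 178.5]
(315, 187) [ 22.3   1.4 181. ]
(382, 187) [ 22.3  64.7 181.3]
pack x max [46.4 46.6]
pack y -22.20044797054279 23.54021698848178 top z -29.200567244093676
top xmax 46.211442126039664 -29.218100272786895
```

move_arm([
  [25, 16, 20, 0, 0, 0, 1],
  [51, 32, 50, 0, 0, 0, 1],
  [51, 32, 90, 0, 0, 0, 1],
  [51, 32, 110, 0, 0, 0, 1],
  [51, 32, 110, 0, 0, 0, 1],
])

```text
clock: 11.68
tool_pos: [0.5192, -0.2542, 0.1101]
eef_rot: [0.994, 0.106, -0.002, -0.001]
contact_force: [-0.3, -0.1, -2.5]
opening: 0.541
finger_force: 25.0
```

Run:
```python
from h import *
st=load('w4')
go(.463+.0515*.978+.0324*.209,-.2347+.0515*.209-.0324*.978,.055,12.0)
```

```text
clock 11.68 pos [ 0.5192 -0.2542  0.1101] f [-0.3 -0.1 -2.5] shift [ 0.8  1.7 55.1] turn [-0.18  0.19  0.15]
```

move_arm([
  [1, 1, 15, 0, 0, 0, 1],
  [1, 1, 25, 0, 0, 0, 1],
  [1, 1, 33, 0, 0, 0, 1],
  [1, 1, 40, 0, 0, 0, 1],
  [1, 1, 45, 0, 0, 0, 1],
])

```text
clock: 12.3
tool_pos: [0.5214, -0.2573, 0.0664]
eef_rot: [0.995, 0.104, -0.0, 0.0]
contact_force: [0.4, 0.3, -3.7]
opening: 0.538
finger_force: 25.0
```

move_arm([
  [0, 0, 4, 0, 0, 0, 1],
  [0, 0, 8, 0, 0, 0, 1],
  [0, 0, 10, 0, 0, 0, 1],
  [0, 0, 10, 0, 0, 0, 1],
])

```text
clock: 12.8
tool_pos: [0.5214, -0.2573, 0.0567]
eef_rot: [0.995, 0.105, -0.0, 0.0]
contact_force: [-0.1, -0.8, -3.3]
opening: 0.54
finger_force: 25.0
```

move_arm([
  [0, 0, 2, 0, 0, 0, 1],
  [0, 0, 3, 0, 0, 0, 1],
  [0, 0, 3, 0, 0, 0, 1],
])

```text
clock: 13.18
tool_pos: [0.5214, -0.2573, 0.0538]
eef_rot: [0.995, 0.105, 0.0, 0.0]
contact_force: [-0.6, 0.2, -2.4]
opening: 0.535
finger_force: 25.0
```

move_arm([
  [0, 0, 2, 0, 0, 0, 1],
  [0, 0, 2, 0, 0, 0, 1],
  [0, 0, 2, 0, 0, 0, 1],
])

```text
clock: 13.55
tool_pos: [0.5215, -0.2574, 0.0535]
eef_rot: [0.995, 0.105, 0.0, 0.0]
contact_force: [-3.8, 1.6, 12.4]
opening: 0.542
finger_force: 25.0
```

Contact at TCP z 0.0535 is the same height as at pick-up, so the pack is on the dock floor. Releasing it.

move_arm([
  [0, 0, -2, 0, 0, 0, 0.3],
  [0, 0, -2, 0, 0, 0, 0.1],
  [0, 0, -2, 0, 0, 0, 0],
  [0, 0, -2, 0, 0, 0, 0],
  [0, 0, -2, 0, 0, 0, 0],
])

```text
clock: 14.18
tool_pos: [0.5215, -0.2573, 0.0537]
eef_rot: [0.995, 0.105, 0.0, 0.0]
contact_force: [0.4, -0.8, -0.2]
opening: 0.998
finger_force: 0.0
```

move_arm([
  [0, 0, -2, 0, 0, 0, 0],
  [0, 0, -30, 0, 0, 0, 0],
  [0, 0, -80, 0, 0, 0, 0],
  [0, 0, -140, 0, 0, 0, 0],
  [-20, 0, -190, 0, 0, 0, 0],
])

```text
clock: 14.8
tool_pos: [0.5033, -0.2608, 0.2463]
eef_rot: [0.994, 0.105, 0.002, 0.0]
contact_force: [-0.1, -0.8, 0.4]
opening: 1.001
finger_force: 0.0
```

Run:
```python
from h import *
s=snap('top','top2.png');P=cloud(s)
def rect(n,box,z0,z1):
    u0,v0,u1,v1=box;Q=P[v0:v1,u0:u1].reshape(-1,3);Q=Q[(Q[:,2]>z0)&(Q[:,2]<z1)]
    print(n,len(Q),cv2.minAreaRect((Q[:,:2]*1000).astype(np.float32)) if len(Q)>4 else '',np.median(Q[:,2]))
rect('pack',(375,232,432,302),.065,.12);rect('base',(375,232,432,302),.012,.03)
rect('ridge',(170,200,225,275),.12,.15);rect('spare',(285,230,340,300),.07,.2)
go(.5,-.2,.25,12)
c=s['frame'][200:320,140:460,::-1];cv2.imwrite('pics/c2.png',cv2.resize(c,None,fx=2.5,fy=2.5,interpolation=cv2.INTER_CUBIC))
```

```text
pack 151 ((522.4366455078125, -252.71005249023438), (88.89131164550781, 46.92988204956055), 13.616800308227539) 0.08463278288112441
base 749 ((523.3603515625, -251.2023162841797), (139.90113830566406, 101.25863647460938), 11.98568058013916) 0.021107281802622335
ridge 198 ((631.0521850585938, 294.14434814453125), (49.79720687866211, 22.92222023010254), 9.95730972290039) 0.13619649017014013
spare 733 ((528.0578002929688, 1.6181716918945312), (65.15575408935547, 90.69760131835938), 80.49927520751953) 0.08516696950964064
clock 14.85 pos [ 0.5022 -0.2638  0.252 ] f [-1.3 -0.4  2.3] shift [ 10.9 -62.9   1.6] turn [ 0.41 -0.39 -0.1 ]
```

View pics/c2.png

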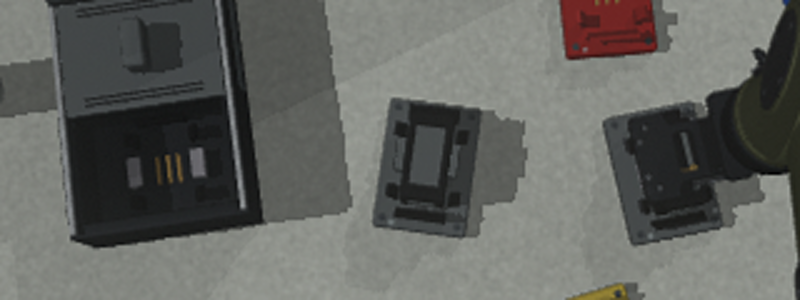

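The crop shows the well empty, the pack in the dock at about (675,170) and the spare untouched. Depth puts the pack within 2 mm of the dock centre and on its floor. Now I'll shut the cover.

move_arm([
  [0, -62, 0, 0, 0, 0, 0],
  [0, -124, 0, 0, 0, 0, 0],
  [0, -186, 0, 0, 0, 1, 0],
  [0, -248, 0, 0, 0, 2, 0],
  [0, -310, 0, 0, 0, 3, 0],
])

```text
clock: 15.48
tool_pos: [0.4369, 0.0436, 0.2439]
eef_rot: [0.997, 0.078, 0.0, -0.0]
contact_force: [1.3, 0.4, 0.5]
opening: 1.003
finger_force: 0.0
```

Run:
```python
from h import *
go(.63,.292,.2,9.4)
```

```text
clock 15.47 pos [0.4369 0.0436 0.2439] f [1.3 0.4 0.5] shift [ 229.4 -215.4   44.1] turn [-0.   -0.05 -0.46]
```

move_arm([
  [229, -215, 20, 0, 0, 0, 0],
  [229, -215, 20, 0, 0, 0, 0],
  [229, -215, 20, 0, 0, 0, 0],
  [229, -215, 20, 0, 0, 0, 0],
  [229, -215, 20, 0, 0, 0, 0],
])

```text
clock: 16.1
tool_pos: [0.6295, 0.2897, 0.2236]
eef_rot: [0.997, 0.078, 0.0, 0.0]
contact_force: [0.5, 0.2, -0.6]
opening: 0.998
finger_force: 0.0
```

move_arm([
  [0, 0, 0, 0, 0, 0, 0],
  [0, 0, 0, 0, 0, 0, 0],
])

```text
clock: 16.35
tool_pos: [0.6279, 0.2872, 0.2231]
eef_rot: [0.997, 0.078, -0.001, 0.001]
contact_force: [-0.3, -0.1, 1.1]
opening: 1.002
finger_force: 0.0
```

Run:
```python
from h import *
go(.63,.292,.113,9.4)
```

```text
clock 16.35 pos [0.6279 0.2872 0.2231] f [-0.3 -0.1  1.1] shift [  3.   -4.6 110.1] turn [ 0.09  0.09 -0.41]
```

move_arm([
  [3, -4, 60, 0, 0, 0, 0],
  [3, -4, 100, 0, 0, 0, 0],
  [3, -4, 109, 0, 0, 0, 0.5],
  [3, -4, 109, 0, 0, 0, 1],
  [3, -4, 109, 0, 0, 0, 1],
], newtons=15)

```text
clock: 16.98
tool_pos: [0.6322, 0.2928, 0.1173]
eef_rot: [0.997, 0.078, 0.002, -0.001]
contact_force: [0.4, 0.7, -0.5]
opening: 0.686
finger_force: 0.0
```

move_arm([
  [0, 0, 0, 0, 0, 0, 1],
  [0, 0, 0, 0, 0, 0, 1],
  [0, 0, 0, 0, 0, 0, 1],
  [0, 0, 0, 0, 0, 0, 1],
  [0, 0, 0, 0, 0, 0, 1],
])

```text
clock: 17.6
tool_pos: [0.631, 0.2918, 0.1149]
eef_rot: [0.997, 0.078, -0.0, 0.001]
contact_force: [-0.3, -1.4, 2.1]
opening: 0.248
finger_force: 15.0
```

move_arm([
  [-25, 0, 0, 0, 0, 0, 1],
  [-50, 0, 0, 0, 0, 0, 1],
  [-75, 0, 0, 0, 0, 0, 1],
  [-95, 0, 0, 0, 0, 0, 1],
  [-100, 0, 0, 0, 0, 0, 1],
])

```text
clock: 18.23
tool_pos: [0.5321, 0.2757, 0.1149]
eef_rot: [0.997, 0.078, 0.0, 0.001]
contact_force: [3.0, -3.3, -1.3]
opening: 0.248
finger_force: 15.0
```

move_arm([
  [-6, 0, 0, 0, 0, 0, 1],
  [-10, 0, 0, 0, 0, 0, 1],
  [-13, 0, 0, 0, 0, 0, 1],
  [-15, 0, 0, 0, 0, 0, 1],
])

```text
clock: 18.73
tool_pos: [0.5203, 0.2738, 0.1149]
eef_rot: [0.997, 0.078, 0.002, 0.0]
contact_force: [9.8, -2.9, -4.6]
opening: 0.251
finger_force: 15.0
```

Run:
```python
from h import *
go(.5194,.273,.113,9.4)
```

```text
clock 18.73 pos [0.5203 0.2738 0.1149] f [ 9.8 -2.9 -4.6] shift [-1.1  0.6  1.9] turn [ 0.04 -0.27 -0.49]
```

move_arm([
  [-4, 0, 0, 0, 0, 0, 1],
  [-4, 0, 0, 0, 0, 0, 1],
  [2, 0, 0, 0, 0, 0, 0],
  [2, 0, 0, 0, 0, 0, 0],
  [2, 0, 0, 0, 0, 0, 0],
])

```text
clock: 19.35
tool_pos: [0.5184, 0.2758, 0.1148]
eef_rot: [0.997, 0.079, -0.001, -0.0]
contact_force: [-0.7, -0.2, -0.2]
opening: 0.566
finger_force: 0.0
```

move_arm([
  [0, 0, -30, 0, 0, 0, 0],
  [0, 0, -80, 0, 0, 0, 0],
  [0, 0, -130, 0, 0, 0, 0],
  [-30, 60, -140, 0, 0, 0, 0],
  [-60, 120, -140, 0, 0, 0, 0],
])

```text
clock: 19.98
tool_pos: [0.4814, 0.1561, 0.2559]
eef_rot: [0.997, 0.08, 0.001, -0.001]
contact_force: [1.5, -2.2, -0.2]
opening: 1.0
finger_force: 0.0
```

move_arm([
  [-20, 60, 0, 0, 0, 0, 0],
  [-30, 100, 0, 0, 0, 0, 0],
  [-30, 100, 0, 0, 0, 0, 0],
  [-30, 100, 0, 0, 0, 0, 0],
])

```text
clock: 20.48
tool_pos: [0.4678, 0.0543, 0.2549]
eef_rot: [0.997, 0.079, 0.0, -0.001]
contact_force: [0.4, 0.9, 0.4]
opening: 0.998
finger_force: 0.0
```

Run:
```python
from h import *
go(.5,.0,.25,9.4)
s=snap('top','top3.png');P=cloud(s)
def rect(n,box,z0,z1):
    u0,v0,u1,v1=box;Q=P[v0:v1,u0:u1].reshape(-1,3);Q=Q[(Q[:,2]>z0)&(Q[:,2]<z1)]
    print(n,len(Q),cv2.minAreaRect((Q[:,:2]*1000).astype(np.float32)) if len(Q)>4 else '',np.median(Q[:,2]))
rect('pack',(375,232,432,302),.065,.12);rect('base',(375,232,432,302),.012,.03)
rect('ridge',(170,200,228,290),.12,.15);rect('spare',(285,230,340,300),.07,.2)
```

```text
clock 20.48 pos [0.4678 0.0543 0.2549] f [0.4 0.9 0.4] shift [23.2 58.7  4.9] turn [-0.06 -0.04 -0.33]
pack 769 ((523.916748046875, -253.0490264892578), (90.563720703125, 64.31549072265625), 12.680865287780762) 0.08489540095901438
base 842 ((523.6485595703125, -251.28634643554688), (140.39495849609375, 101.28485107421875), 12.114954948425293) 0.02108516141910599
ridge 207 ((521.05517578125, 275.90411376953125), (48.68866729736328, 23.231109619140625), 11.588510513305664) 0.1363490169945678
spare 67 ((564.9221801757812, -1.6635398864746094), (40.82566452026367, 15.829938888549805), 84.20856475830078) 0.08567146781359458
```

View pics/top3.png

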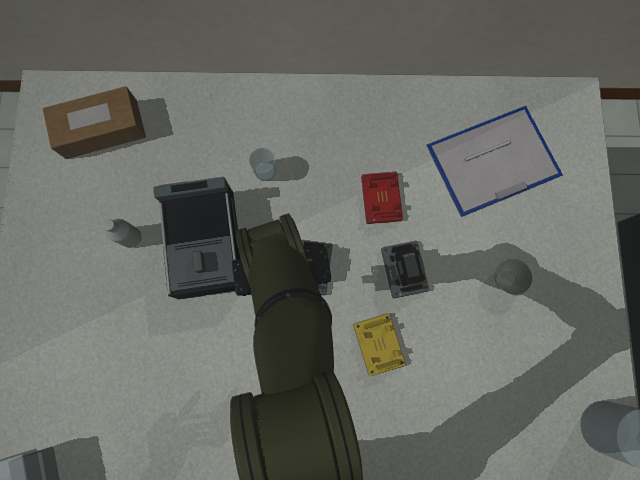

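The picture shows the cover shut, with the ridge at (203,262). The pack stands in the formerly empty dock at (406,268), its buttons sprung out (64 mm across), and the arm is clear. Handing in.

```bash
python3 -c "
from plant import finish_job
print(finish_job())"
```

```text
the job is handed in; nothing more can be done
None
```

I handed the job in at about 20.5 s of the 61 s allowed: the pack stands home in the formerly empty dock with its buttons released, and the meter's cover is shut again; the hand-in gave back no verdict.

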